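# Push a screw cap through the spring flap of the cap return box

## Task

A used screw cap waits in the lane on the deck of the cap return box. Push the box's spring flap open with one finger before the cap reaches it and, while that finger keeps it open, push the cap along its lane and through the doorway with the other finger, so that it drops into the box and the flap swings shut behind it. Do not lift the cap or knock it off the deck, and leave the things standing around where they are.

Things in the scene. Friction and masses are not known exactly. Their poses are not given: they have to be found in the camera images.
- return_box: Fixed white and steel cap return box, 308 x 151 x 108 mm. Origin: on the worktop under the doorway, on the lane's centreline; x points through the doorway into the box (pushing direction), y left, z up. Deck in front: x -130 to +8 mm (sill), y -45 to 105, top at z = 60 mm, no walls. Walls of the box 105 mm high. No lintel: doorway and box are open at the top to x = 135 mm.
- lane (a point): Point on the deck surface at the middle of the lane, 71 mm before the doorway; axes as return_box. The lane runs along x between two rails, 4 mm thick and 10 mm high above the deck, from box x = -127 to -15 mm, inner faces 26 mm either side of the centreline. Fingers can come down from above anywhere over the deck and in the doorway.
- doorway (a point): Point on the deck surface (60 mm above the worktop) in the doorway plane (box x = 0), on the lane's centreline; axes as return_box. The doorway is clear from box y = -31 to +95 mm. The deck ends in a sill 8 mm behind it.
- pit (a point): Centre of the box's inner floor, z = 5 mm; axes as return_box. The pit reaches from box x = 8 to 175 mm, y = -40 to 100 mm. The cap tips over the sill and drops 55 mm into it by itself once its centre is about 10 to 20 mm past the doorway. A cover strip closes the top behind x = 135 mm (top 108 mm, wire handle to 120 mm).
- flap_hinge (a point): Point on the deck surface on the flap's vertical hinge axis, at the left side of the doorway: 95 mm to the left (box y) of the lane's centreline, at box x = 0.
- flap_middle (a point): Centre of the grey upright flap that closes the doorway, 3 mm thick, 122 mm long, 66 to 103 mm above the worktop, hinged at its left end. This point is 63 mm from the hinge axis, 24.5 mm above the deck; shut, the flap lies along the box's -y axis from the hinge. It opens only into the box. Pushed d mm inward at a distance r from the hinge it opens by about atan(d/r): near the hinge little travel opens it wide.
- flap (a joint): Opening angle of the flap, rad: 0 shut, grows as it swings into the box, stop at 1.45. A spring always shuts it: 0.03 N m when shut, 0.12 N m at 1.45 rad (1 to 4 N on a finger 35 mm from the hinge).
- cap: Blue ribbed screw cap, round, 47 mm diameter, 26 mm high, about 30 g, standing on the deck in the lane (2.5 mm play each side), its centre 55 to 95 mm before the doorway. Origin: centre of its underside. (Similar caps in the red tray at the left are not part of the job.)
- small_bottle: White bottle with red cap, 44 mm diameter, 88 mm high, on the worktop to the left of the deck. Leave alone. Origin: centre of its underside.
- small_beaker: Clear beaker, 60 mm diameter, 70 mm high, on the worktop to the right of the deck. Leave alone. Origin: centre of its underside.
- red_cap_bottle: White bottle with red cap, 60 mm diameter, 119 mm high, on the worktop to the right of the box. Leave alone. Origin: centre of its underside.
- timer: White timer, 43 x 66 x 56 mm, on the worktop to the left of the box. Leave alone. Origin: centre of its underside.
There are look-alikes about, which are no part of the job. What is shaped like the cap but brown or white is not meant.

How it is judged:
On the way, in this order (a step that is already met when the one before it is completed fails the run):
1. A finger pushes the flap open (more than 0.12 rad) before the cap enters the doorway (its centre still 20 mm or more before it) (value of joint flap above 0.12 rad and contact force between the fingers and flap above 0.1 N and x of cap in the frame of return_box between -0.13 and -0.02 m), for 0.05 s.
2. The cap goes through the doorway on the deck while a finger holds the flap open (more than 0.35 rad) (x of cap in the frame of return_box between -0.012 and 0.04 m and height (world z) of cap above 0.045 m and value of joint flap above 0.35 rad and contact force between the fingers and flap above 0.1 N), for 0.05 s.
At the end, for the whole second after the job is handed in: The cap lies at rest in the box's pit behind the sill (below the deck, underside centre less than 52 mm above the worktop), and the flap is shut (less than 0.06 rad) (x of cap in the frame of return_box between 0.01 and 0.175 m and y of cap in the frame of return_box between -0.041 and 0.101 m and height (world z) of cap below 0.052 m and linear speed of cap below 0.02 m/s and value of joint flap below 0.06 rad); the robot touches nothing.
It fails at once if The cap is lifted more than 12 mm off the deck (height (world z) of cap above 0.072 m).
It fails at once if The cap falls off the deck outside the box (height (world z) of cap below 0.05 m and (x of cap in the frame of return_box below -0.01 m or y of cap in the frame of return_box below -0.045 m or y of cap in the frame of return_box above 0.105 m)).
It fails at once if A bystander (bottles, beaker, timer) is moved more than 15 mm or tipped (distance of any of small_bottle, small_beaker, red_cap_bottle, timer from where it was at the start of the episode above 0.015 m or angle between any of small_bottle, small_beaker, red_cap_bottle, timer's own z axis and vertical above 0.35 rad).
It also fails if it takes over 29 s, if anything falls off the work surface, if the arm or the gripper's body presses on something with over 40 N, if the wrist force passes 120 N, or if a joint passes its speed limit or range.

## Robot

A 6-joint arm with a two-finger parallel gripper is mounted at the origin on the work surface; the furniture and walls round the work are solid. World frame = base frame: x ahead of the robot, y to its left, z up, the work surface at z = 0. Lengths are in m, angles in rad, forces in N, time in s.
With the tool pointing down it reaches from about 0.375 to 0.975 m from the base axis. Payload 3.8 kg.
Tool frame: the origin (TCP) lies between the finger pads; the fingertips stand 17 mm ahead of it and the grasp point (between the pads) lies 2 mm behind it; z points along the fingers, y is the line along which they close (so a half turn about z gives the same grasp; the last joint's range is limited). The gripper opens to 85 mm and grips with 20 to 120 N. Pads are 22 mm wide; open, the fingers measure 114 mm over their backs; the gripper's body (76 mm by 85 mm) begins 54 mm behind the grasp point. The pads swing forward as they close: fully open they stand 13 mm farther back than shut.
Start: joints at [-1.37, 0.264, 1.604, -0, 1.274, -0.037], TCP at [0.159, -0.656, 0.248] pointing down, gripper open.
Joint ranges: [-2.63, 2.63], [-0.94, 2.18], [0.31, 2.57], [-1.31, 4.45], [0, 2.66], [-2.55, 2.55]. Speed limits (rad/s): [2.57, 2.57, 3.14, 3.14, 3.14, 3.14].

## Interface

Orientations are given as a rotation vector (axis times angle).
In Python, from workcell import bot gives the robot as it stands.
- The arm moves only by the tool play_rows, never from a script. Its argument "steps" is one flat list of numbers, 4 for each row, row after row: the shift along the tool's x, y, z in m, then the turn about the tool's z in rad. A call has 1 to 10 rows; each row is the pose to reach, as a shift and turn from the pose commanded when the call began, along the tool's axes at that moment; what a row does not reach only later rows make up. A row lasts 1/8 s, in which the tool goes at most 62.5 mm and 10.7 degrees, less where a joint would pass 70% of its speed; a pose out of reach is approached as far as the arm can. A call with a gripper value outside its range is refused whole. "jaw" is the closure in counts, from 0 (fully open) to 255 (shut), set as the call begins (left out, the last holds). The fingers move at their own pace and stop on an object; "grip_force" is the grip in N (left out, the last holds). Time passes only in rows, so rows that repeat a pose let the fingers close. It gives the time, the measured TCP pose, the force, the opening and the grip force at its end, in the units of the state.
- bot.read_state(): the state, without advancing time (a new reading comes with each control period).
- bot.read_camera(name): name is "side" or "top"; returns a dict with "pixels" (384x512x3 uint8, blue, green, red), "mtx" (3x3 intrinsics, pixels), "R" (3x3) and "t" (3): a world point X has camera coordinates R X + t. Camera axes: x right, y down, z forward; pixel columns grow to the right and rows downward; lengths in m; the calibration is good to about 2 mm. A picture is of the moment at which its call begins. There is no depth.
- bot.finish_job(): hands the job in; it is judged then, once.
The state is a dict: "time": time; "q": joint angles; "joint_vel": joint speeds; "joint_torque": joint torques, N m; "tool_pos": TCP position; "tcp_rot": TCP orientation; "wrist_force": force on the tool from outside, world axes, zero at the start; "torque": the same for the moment, N m; "width": opening from 0.0 (shut) to 1.0 (fully open); "grip_force": force on a finger pad.
Only numpy, scipy, OpenCV 4.12 (cv2) and the standard library are available. Lean on these libraries where they do the work, as an engineer would, in place of code of your own. Each camera call takes 0.05 s, during which the arm holds its last target. There are 200 camera calls.

## Working session

There is one attempt and no reset: what is moved stays moved. The work goes in short steps, Python scripts to look and compute and a tool call to move; the robot and the scene stay as the last step left them, time stands still between calls to the robot, and variables do not carry over. Pictures are saved under pics/ and viewed, at most 10 in all, crops included, and the job is handed in when it is done.

Besides the shell and the picture viewer there is one more tool, called after "Call:" in YAML: its name, and indented under it one key for each argument. play_rows: Moves the arm, as the interface text tells. Its arguments: {"type":"object","properties":{"steps":{"type":"array"},"jaw":{"type":"number"},"grip_force":{"type":"number"}},"required":["steps"]}

```bash
mkdir -p pics; cat > h.py <<'E'
import numpy as np, cv2
from workcell import bot
def cast(c,u,v,z):
    K,R,t=map(np.array,(c["mtx"],c["R"],c["t"]))
    d=R.T@np.linalg.solve(K,np.array([u,v,1.])); o=-R.T@t.ravel()
    return o+d*(z-o[2])/d[2]
def proj(c,X):
    p=np.array(c["mtx"])@(np.array(c["R"])@np.array(X)+np.array(c["t"]).ravel()); return p[:2]/p[2]
E
python3 - <<'E'
from h import *
for n in("top","side"):
    c=bot.read_camera(n); cv2.imwrite(f"pics/{n}0.png",c["pixels"]); np.savez(f"{n}0.npz",**{k:np.array(c[k]) for k in("pixels","mtx","R","t")})
    R=np.array(c["R"]);print(n,-R.T@np.array(c["t"]).ravel(),R[2])
s=bot.read_state();print(s["time"],s["tool_pos"],s["tcp_rot"],s["width"])
E
```

```text
top [ 0.43838716 -0.04756389  0.91998404] [ 1.18092386e-01 -7.13590534e-04 -9.93002356e-01]
side [ 0.52103051 -0.68468695  0.67792634] [ 0.03916116  0.74575238 -0.66507126]
0.1 [ 0.15886489 -0.6553917   0.24707801] [-3.11741886e+00 -3.72299756e-01  1.93837086e-04] 0.99647395490548
```

View pics/top0.png

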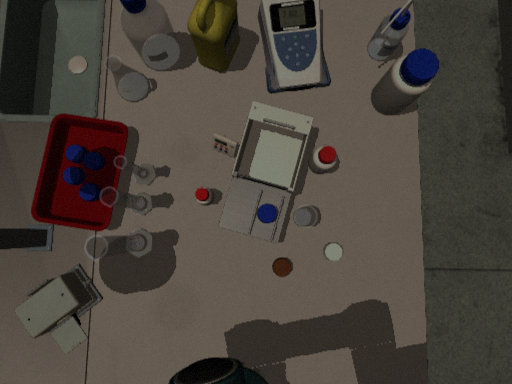

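View pics/side0.png

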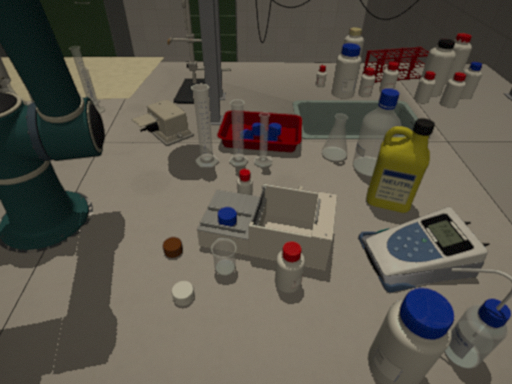

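The top view shows the box, with the blue cap on its deck at about (267,213). Things that could be mistaken for it:
- blue caps in the tray at (75,153), (94,160), (74,176) and (89,192)
- brown cap at (282,267)
- white cap at (333,252)
- blue bottle lids at (420,65) and (400,18)

I choose (267,213), because it stands in the lane on the deck.

```bash
python3 - <<'E'
from h import *
c=np.load("top0.npz"); im=c["pixels"]
cv2.imwrite("pics/crop0.png",cv2.resize(im[95:250,190:345],(775,775)[:2],interpolation=cv2.INTER_CUBIC)[:, :][:775,:] if 0 else cv2.resize(im[95:250,190:345],(600,600),interpolation=cv2.INTER_CUBIC))
hsv=cv2.cvtColor(im,cv2.COLOR_BGR2HSV)
m=cv2.inRange(hsv,(105,120,40),(130,255,255)); m[:,:235]=0;m[:195]=0;m[235:]=0;m[:,300:]=0
k,_,st,ce=cv2.connectedComponentsWithStats(m)
i=1+np.argmax(st[1:,4]);print(st[i],ce[i],cast(c,*ce[i],.084))
E
```

```text
[257 204  20  19 289] [266.66782007 213.05536332] [ 0.48065034 -0.07511071  0.084     ]
```

View pics/crop0.png

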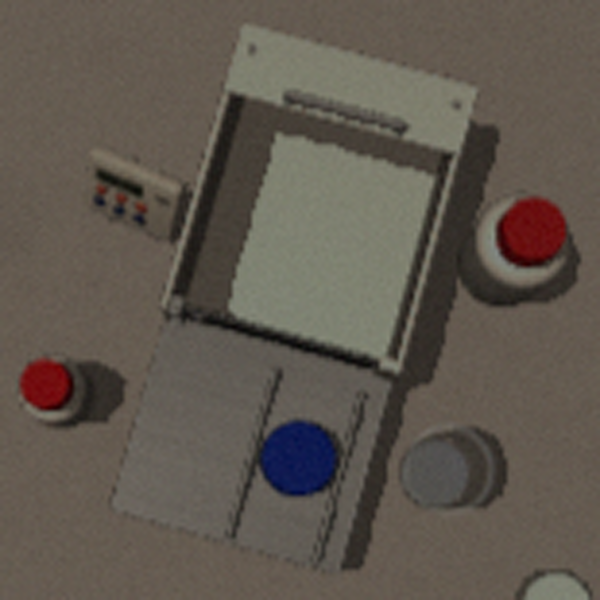

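The crop confirms the blue ribbed cap at crop (298,458), between the rails. The flap runs from the hinge post at (175,305) to (390,365).

```bash
python3 - <<'E'
from h import *
c=np.load("top0.npz")
P=lambda x,y,z:cast(c,189.5+(x+.5)/3.871,94.5+(y+.5)/3.871,z)[:2]
# crop px, height, box xy 
L=[(245,25,.108,175.5+2.5,105.5),(478,90,.108,178,-45.5),(112,505,.06,-130,105),(345,570,.06,-130,-45),
(280,370,.07,-15,28),(232,537,.07,-127,28),(362,393,.07,-15,-28),(318,563,.07,-127,-28),(232,95,.108,135,105),(455,152,.108,135,-45)]
W=np.array([P(*l[:3]) for l in L]);B=np.array([l[3:] for l in L])/1e3
wc,bc=W.mean(0),B.mean(0);H=(B-bc).T@(W-wc);U,S,V=np.linalg.svd(H);R=V.T@np.diag([1,np.linalg.det(V.T@U.T)])@U.T
t=wc-R@bc
print("yaw",np.degrees(np.arctan2(R[1,0],R[0,0])),t);print(np.round(((W-(B@R.T+t)))*1e3,1))
np.savez("box.npz",R=R,t=t)
cap=np.array([.48065,-.07511]);print("cap box",R.T@(cap-t))
for n,z in(("hinge",(0,.095)),("cap",None)):
  if z: print(n,R@np.array(z)+t)
s=bot.read_state();
from scipy.spatial.transform import Rotation as Ro
print(Ro.from_rotvec(s["tcp_rot"]).as_matrix().round(3))
E
```

```text
yaw -14.751951009255528 [ 0.54693281 -0.0939935 ]
[[ 0.  -1. ]
 [-0.5  1.4]
 [ 2.9 -0.3]
 [ 3.1 -1.5]
 [-3.1 -0.4]
 [ 1.  -0.7]
 [-2.5  2.3]
 [ 0.2  0.2]
 [-2.9 -4.2]
 [ 1.7  4.2]]
cap box [-0.06890635  0.00138313]
hinge [ 0.57112313 -0.00212496]
[[ 0.972  0.235 -0.   ]
 [ 0.235 -0.972  0.002]
 [ 0.    -0.002 -1.   ]]
```

```bash
cat >> h.py <<'E'
from scipy.spatial.transform import Rotation as Ro
b=np.load("box.npz"); 
def tool_shift(bxy,z):
    s=bot.read_state(); T=Ro.from_rotvec(s["tcp_rot"]).as_matrix(); p=np.array(s["tool_pos"])
    g=np.r_[b["R"]@np.array(bxy)+b["t"],z]
    ty=T[:,1]; phi=np.degrees(np.arctan2(*(b["R"].T@ty[:2])[::-1]))
    return T.T@(g-p), g, phi, b["R"].T@(p[:2]-b["t"]), p[2]
E
python3 -c "
from h import *
print(tool_shift((-.078,.034),.2))"
```

```text
(array([ 0.4568801 , -0.52110776,  0.04818519]), array([ 0.48016149, -0.04125271,  0.2       ]), np.float64(-61.62738181144342), array([-0.23232458, -0.64170861]), np.float64(0.24707801189721323))
```

Call:
play_rows:
  steps: [0.04,-0.045,0,0.13,0.08,-0.09,0,0.26,0.12,-0.135,0,0.39,0.16,-0.18,0,0.52,0.2,-0.225,0,0.65,0.24,-0.27,0,0.78,0.28,-0.315,0,0.91,0.32,-0.36,0,1.04,0.36,-0.405,0,1.17,0.4,-0.45,0,1.316]
  jaw: 0

```text
time: 1.35
tool_pos: [0.4418, -0.1232, 0.2481]
tcp_rot: [2.694, -1.617, 0.0]
wrist_force: [0.6, 0.0, 0.1]
width: 1.0
grip_force: 0.0
```

```bash
python3 -c "
from h import *
print(tool_shift((-.078,.034),.17), bot.read_state()['time'])"
```

```text
(array([-0.05427148, -0.07238002,  0.0781277 ]), array([ 0.48016149, -0.04125271,  0.17      ]), np.float64(-137.19145953295092), array([-0.09423944, -0.0549927 ]), np.float64(0.24813308622433491)) 1.35
```

Call:
play_rows:
  steps: [-0.018,-0.024,0.01,0,-0.036,-0.048,0.03,0,-0.054,-0.072,0.055,0,-0.054,-0.072,0.078,0,-0.054,-0.072,0.078,0,-0.054,-0.072,0.078,0]

```text
time: 2.1
tool_pos: [0.4794, -0.0436, 0.1708]
tcp_rot: [-2.697, 1.611, -0.001]
wrist_force: [-0.2, 0.5, -0.6]
width: 1.003
grip_force: 0.0
```

```bash
python3 - <<'E'
from h import *
print(tool_shift((-.078,.034),.09))
o=[]
for n,(u,v) in(("top",(245,190)),("side",(235,205))):
    c=bot.read_camera(n); np.savez(f"{n}1.npz",**{k:np.array(c[k]) for k in("pixels","mtx","R","t")})
    p=bot.read_state()["tool_pos"]; q=proj(c,p);print(n,q)
    u,v=map(int,q); u0,v0=u-70,v-60
    print(u0,v0); o.append(cv2.resize(c["pixels"][v0:v0+150,u0:u0+100],(400,600),interpolation=cv2.INTER_CUBIC))
cv2.imwrite("pics/c1.png",np.hstack(o))
E
```

```text
(array([-0.00177592, -0.00177273,  0.08083604]), array([ 0.48016149, -0.04125271,  0.09      ]), np.float64(-136.94115939691912), array([-0.07811786,  0.03149491]), np.float64(0.17083608691624574))
top [253.29155363 211.14772736]
183 151
side [225.53513134 176.6485187 ]
155 116
```

View pics/c1.png

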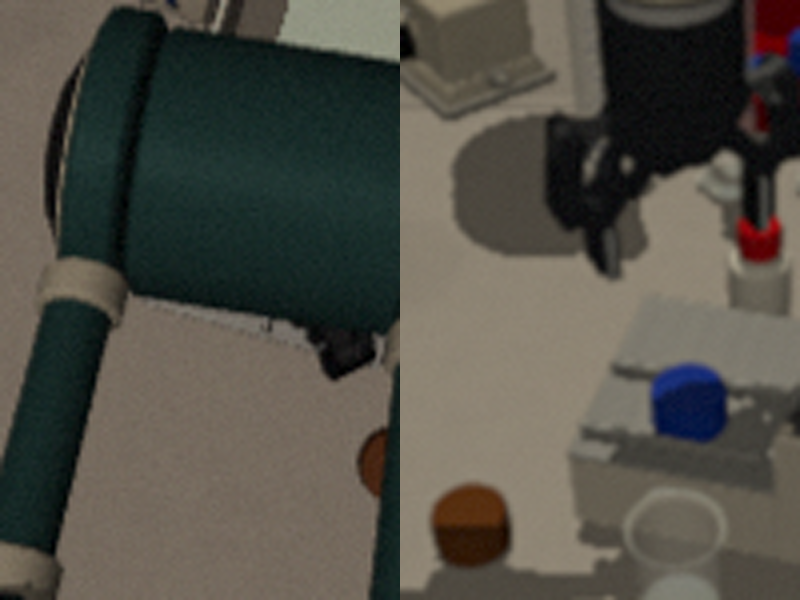

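The top view is blocked by the arm. In the side view, the cap-pushing finger's tip is at crop (612,275), about pixel (208,185), and the other tip is near crop (760,225). I'll compare these with the tips predicted from the arm pose.

```bash
python3 - <<'E'
from h import *
c=np.load("side1.npz"); s=bot.read_state(); p=np.array(s["tool_pos"]); T=Ro.from_rotvec(s["tcp_rot"]).as_matrix()
for sg in(1,-1):
  for dz in(.017,.004):
    for dy in (.0425,.057):
      print(sg,dz,dy,[((proj(c,p+T@np.array([dx,sg*dy,dz]))-[155,116])*4+[400,0]).round() for dx in(-.011,.011)])
print(((proj(c,np.r_[.48065,-.07511,.086])-[155,116])*4+[400,0]))
bR,bt=b["R"],b["t"]
for q in((-.13,.105,.06),(-.13,-.045,.06),(-.015,.028,.07)): print(q,(proj(c,np.r_[bR@q[:2]+bt,q[2]])-[155,116])*4+[400,0])
E
```

```text
1 0.017 0.0425 [array([608., 278.]), array([624., 300.])]
1 0.017 0.057 [array([584., 286.]), array([600., 308.])]
1 0.004 0.0425 [array([606., 260.]), array([622., 282.])]
1 0.004 0.057 [array([582., 268.]), array([598., 290.])]
-1 0.017 0.0425 [array([740., 234.]), array([757., 254.])]
-1 0.017 0.057 [array([761., 226.]), array([779., 246.])]
-1 0.004 0.0425 [array([739., 216.]), array([757., 236.])]
-1 0.004 0.057 [array([761., 209.]), array([779., 229.])]
[687.13985729 389.17990084]
(-0.13, 0.105, 0.06) [644.5036744  295.88738796]
(-0.13, -0.045, 0.06) [565.92338684 456.91360801]
(-0.015, 0.028, 0.07) [786.11099341 393.48815791]
```

Call:
play_rows:
  steps: [-0.001,0,0.03,0,-0.001,0,0.06,0,-0.001,0,0.08,0,-0.001,0,0.09,0,-0.001,0,0.09,0,-0.001,0,0.09,0]

```text
time: 2.95
tool_pos: [0.4798, -0.0428, 0.0815]
tcp_rot: [-2.697, 1.61, -0.003]
wrist_force: [-0.2, 0.1, 0.1]
width: 0.999
grip_force: 0.0
```

```bash
python3 - <<'E'
from h import *
print(tool_shift((-.078,.032),.078), bot.read_state()["wrist_force"])
c=bot.read_camera("side"); np.savez("side2.npz",**{k:np.array(c[k]) for k in("pixels","mtx","R","t")})
cv2.imwrite("pics/c2.png",cv2.resize(c["pixels"][150:265,190:345],(800,594),interpolation=cv2.INTER_CUBIC))
s=bot.read_state(); p=np.array(s["tool_pos"]); T=Ro.from_rotvec(s["tcp_rot"]).as_matrix()
for sg in(1,-1): print([((proj(c,p+T@np.array([dx,sg*.0425,.004]))-[190,150])*5.16).round() for dx in(-.011,.011)])
E
```

```text
(array([0.00029928, 0.0003098 , 0.00348346]), array([ 0.47965222, -0.04318678,  0.078     ]), np.float64(-136.9382521470328), array([-0.07798539,  0.0324293 ]), np.float64(0.08148360531089147)) [-0.19398634  0.07243748  0.07477145]
[array([ 99., 308.]), array([119., 337.])]
[array([259., 249.]), array([281., 276.])]
```

View pics/c2.png

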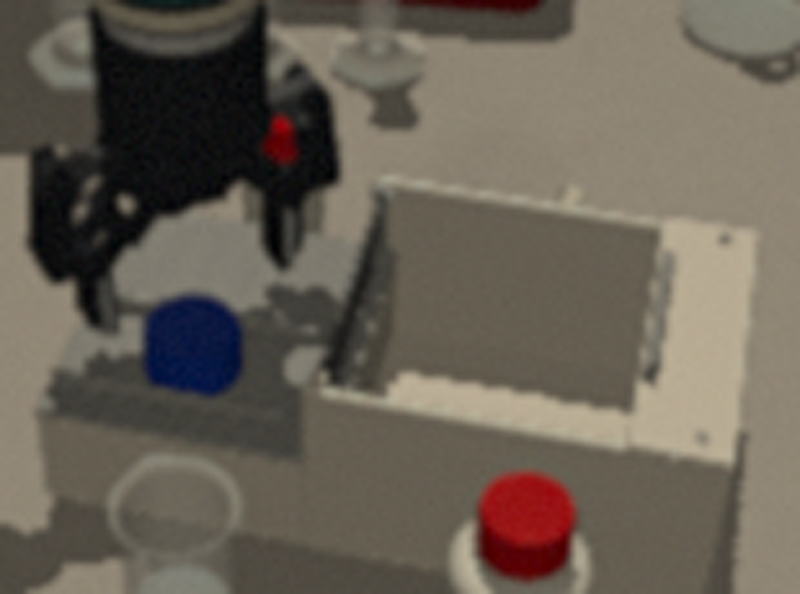

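The tips are at about (105,328) for the cap pusher, behind the cap, and (285,268) for the flap finger, on the deck before the flap. This matches open tips about 4 mm ahead of the TCP. I'll lower 6 mm and advance 45 mm along box +x, which is (0.683, -0.731) in tool axes.

Call:
play_rows:
  steps: [0,0,0.006,0,0.0034,-0.0037,0.006,0,0.0068,-0.0073,0.006,0,0.0102,-0.011,0.006,0,0.0137,-0.0146,0.006,0,0.0171,-0.0183,0.006,0,0.0205,-0.0219,0.006,0,0.0239,-0.0256,0.006,0,0.0273,-0.0292,0.006,0,0.0307,-0.0329,0.006,0]

```text
time: 4.25
tool_pos: [0.5172, -0.0553, 0.0735]
tcp_rot: [2.692, -1.604, -0.015]
wrist_force: [-18.2, -7.2, 14.0]
width: 0.997
grip_force: 9.6
```

```bash
python3 - <<'E'
from h import *
print(tool_shift((.028,.032),.0755), bot.read_state()["wrist_force"])
c=bot.read_camera("side")
cv2.imwrite("pics/c3.png",cv2.resize(c["pixels"][150:265,190:345],(800,594),interpolation=cv2.INTER_CUBIC))
E
```

```text
(array([ 0.0440195 , -0.05003184, -0.002722  ]), array([ 0.58215817, -0.07017808,  0.0755    ]), np.float64(-136.83537161916348), array([-0.03863286,  0.02987027]), np.float64(0.0735409881930379)) [-18.15442928  -7.22284004  13.9793906 ]
```

View pics/c3.png

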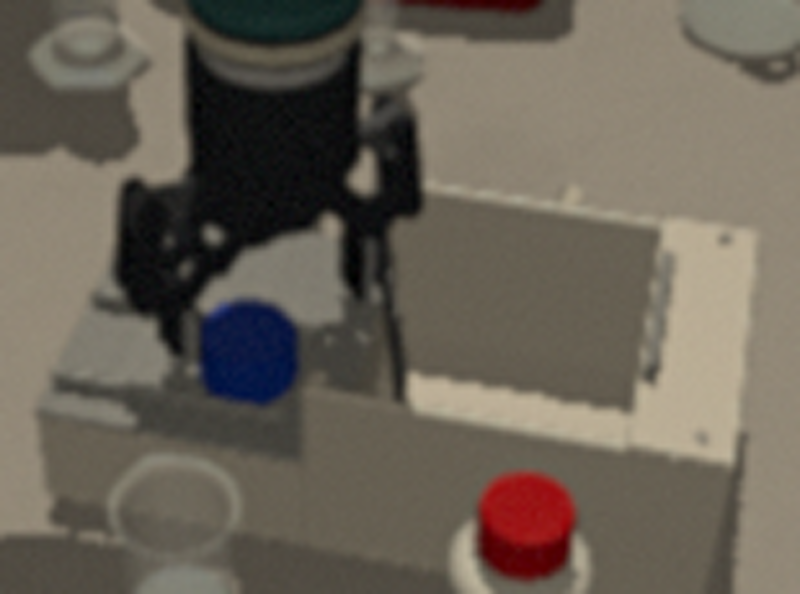

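The flap is opening: its tip is at (400,395), where it was at (335,385). The cap has moved to (248,352). The 18 N side force and 14 N upward force suggest the cap is wedged by an off-centre pad corner and that a tip is touching the deck. I'll back off slightly, rise 5 mm, and shift 6 mm left.

Call:
play_rows:
  steps: [-0.0027,0.0029,0,0,-0.0055,0.0058,0,0,-0.0055,0.0058,-0.003,0,-0.0077,0.0037,-0.005,0,-0.0099,0.0017,-0.005,0,-0.0099,0.0017,-0.005,0]

```text
time: 5.05
tool_pos: [0.5165, -0.0457, 0.0795]
tcp_rot: [-2.697, 1.61, -0.001]
wrist_force: [-2.2, -0.1, 0.9]
width: 0.998
grip_force: 0.9
```

```bash
python3 - <<'E'
from h import *
s=bot.read_state()
print(tool_shift((.028,.038),.078), s["wrist_force"],s["grip_force"])
c=bot.read_camera("side"); np.savez("side4.npz",**{k:np.array(c[k]) for k in("pixels","mtx","R","t")})
def cap(c):
    m=cv2.inRange(cv2.cvtColor(c["pixels"],cv2.COLOR_BGR2HSV),(105,120,40),(130,255,255)); m[:200]=0;m[240:]=0;m[:,:210]=0;m[:,290:]=0
    k,_,st,ce=cv2.connectedComponentsWithStats(m); i=1+np.argmax(st[1:,4]); return st[i],b["R"].T@(cast(c,*ce[i],.075)[:2]-b["t"])
print(cap(np.load("side2.npz")),cap(c))
cv2.imwrite("pics/c4.png",cv2.resize(c["pixels"][150:265,190:345],(800,594),interpolation=cv2.INTER_CUBIC))
E
```

```text
(array([ 0.04838249, -0.05027973,  0.00153722]), array([ 0.58368598, -0.06437586,  0.078     ]), np.float64(-136.90268279100212), array([-0.04177159,  0.03897502]), np.float64(0.07950113700335905)) [-2.21772317 -0.12028095  0.92571979] 0.9417704679071903
(array([218, 208,  19,  18, 285], dtype=int32), array([-0.06841432,  0.00110986])) (array([229, 209,  19,  19, 300], dtype=int32), array([-0.04166106,  0.0030361 ]))
```

View pics/c4.png

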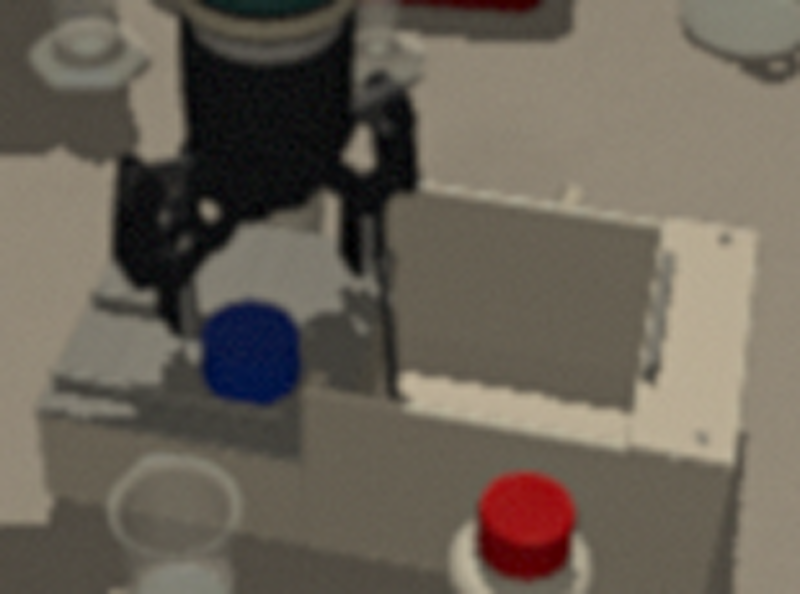

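The cap stands in the lane at box x = -42 mm, the flap is still held open, and the forces are low. Pushing on 25 mm.

Call:
play_rows:
  steps: [0.0034,-0.0037,0,0,0.0068,-0.0073,0,0,0.0102,-0.011,0,0,0.0137,-0.0146,0,0,0.0171,-0.0183,0,0]

```text
time: 5.72
tool_pos: [0.5399, -0.0526, 0.0788]
tcp_rot: [2.697, -1.61, -0.002]
wrist_force: [-4.6, -0.4, -0.3]
width: 1.001
grip_force: 2.0
```

```bash
python3 - <<'E'
from h import *
s=bot.read_state()
print(tool_shift((.028,.038),.078), s["wrist_force"],s["grip_force"])
c=bot.read_camera("side")
m=cv2.inRange(cv2.cvtColor(c["pixels"],cv2.COLOR_BGR2HSV),(105,120,40),(130,255,255)); m[:200]=0;m[240:]=0;m[:,:210]=0;m[:,290:]=0
k,_,st,ce=cv2.connectedComponentsWithStats(m); i=1+np.argmax(st[1:,4]); print(st[i],b["R"].T@(cast(c,*ce[i],.075)[:2]-b["t"]))
cv2.imwrite("pics/c5.png",cv2.resize(c["pixels"][150:265,190:345],(800,594),interpolation=cv2.INTER_CUBIC))
E
```

```text
(array([ 0.03110385, -0.03296636,  0.00077338]), array([ 0.58368598, -0.06437586,  0.078     ]), np.float64(-136.9206340476019), array([-0.01732194,  0.03820261]), np.float64(0.07884209860061199)) [-4.56243742 -0.43272988 -0.3326654 ] 2.010557809844613
[239 211  19  19 248] [-0.02022705  0.0064172 ]
```

Call:
play_rows:
  steps: [0.0034,-0.0037,0,0,0.0068,-0.0073,0,0,0.0102,-0.011,0,0,0.0137,-0.0146,0,0]

```text
time: 6.28
tool_pos: [0.5605, -0.0577, 0.0796]
tcp_rot: [-2.697, 1.61, -0.002]
wrist_force: [-3.4, -1.3, 0.6]
width: 1.003
grip_force: 1.3
```

```bash
python3 - <<'E'
from h import *
s=bot.read_state()
print(tool_shift((.028,.038),.078), s["wrist_force"],s["grip_force"])
c=bot.read_camera("side")
m=cv2.inRange(cv2.cvtColor(c["pixels"],cv2.COLOR_BGR2HSV),(105,120,40),(130,255,255)); m[:200]=0;m[240:]=0;m[:,:210]=0;m[:,290:]=0
k,_,st,ce=cv2.connectedComponentsWithStats(m); i=1+np.argmax(st[1:,4]); print(st[i],b["R"].T@(cast(c,*ce[i],.075)[:2]-b["t"]))
cv2.imwrite("pics/c6.png",cv2.resize(c["pixels"][150:265,190:345],(800,594),interpolation=cv2.INTER_CUBIC))
E
```

```text
(array([ 0.01683764, -0.01724814,  0.00160849]), array([ 0.58368598, -0.06437586,  0.078     ]), np.float64(-136.93288469343048), array([0.00389988, 0.03852263]), np.float64(0.07958198668968307)) [-3.41050656 -1.30103952  0.55716348] 1.2885872041806579
[248 212  18  14 198] [0.00254175 0.01374822]
```

View pics/c6.png

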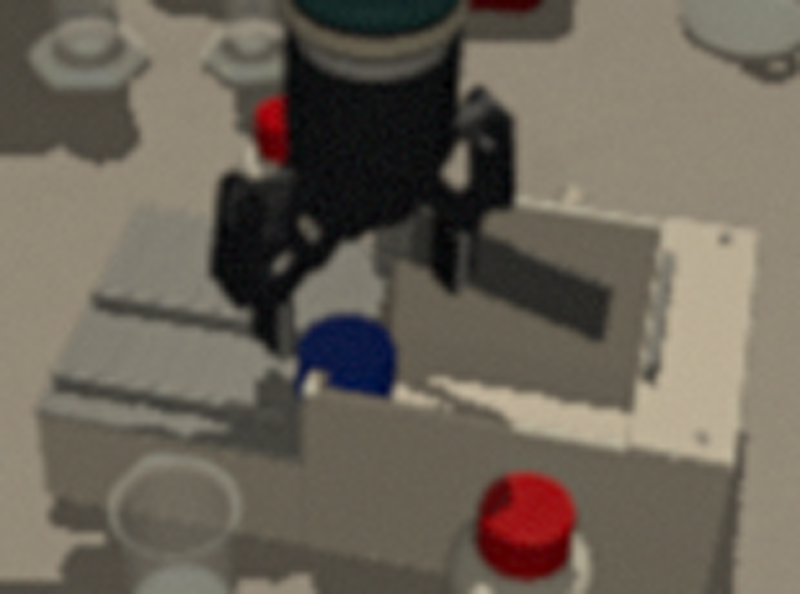

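The flap is wide open, with the slab at about (545,285), and the cap is in the doorway at (345,360). I'll push 20 mm more, drifting 5 mm right to keep the flap off its stop.

Call:
play_rows:
  steps: [0.0044,-0.0028,0,0,0.0087,-0.0056,0,0,0.0131,-0.0084,0,0,0.0174,-0.0112,0,0,0.0174,-0.0112,0,0]

```text
time: 6.95
tool_pos: [0.5788, -0.068, 0.0795]
tcp_rot: [-2.697, 1.611, -0.002]
wrist_force: [-0.1, -2.4, 0.2]
width: 0.999
grip_force: 0.8
```

```bash
python3 - <<'E'
from h import *
s=bot.read_state()
print(tool_shift((.028,.038),.078), s["wrist_force"],s["grip_force"])
c=bot.read_camera("side")
cv2.imwrite("pics/c7.png",cv2.resize(c["pixels"][150:265,190:345],(800,594),interpolation=cv2.INTER_CUBIC))
E
```

```text
(array([-0.00081862, -0.00603576,  0.00153524]), array([ 0.58368598, -0.06437586,  0.078     ]), np.float64(-136.94765661335958), array([0.02414581, 0.03328138]), np.float64(0.0795288185562007)) [-0.06431533 -2.37351755  0.22949042] 0.8198301075026393
```

View pics/c7.png

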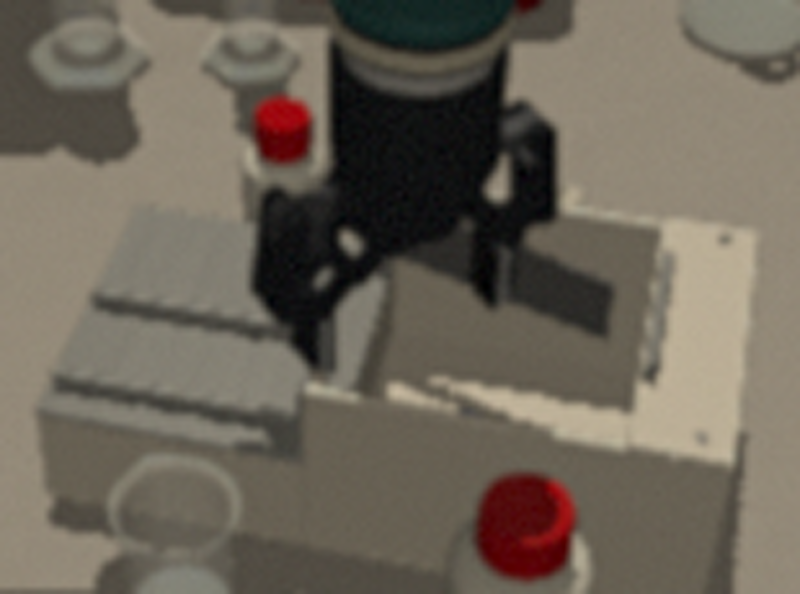

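The cap has gone from the deck and dropped into the pit. I'll lift straight up and then retreat.

Call:
play_rows:
  steps: [0,0,-0.02,0,0,0,-0.05,0,0,0,-0.09,0,0,0,-0.14,0,-0.03,0.03,-0.17,0,-0.065,0.065,-0.17,0,-0.1,0.1,-0.17,0,-0.13,0.13,-0.17,0,-0.13,0.13,-0.17,0,-0.13,0.13,-0.17,0]

```text
time: 8.25
tool_pos: [0.4026, -0.0147, 0.2509]
tcp_rot: [-2.696, 1.609, -0.005]
wrist_force: [0.8, -0.4, 1.1]
width: 1.001
grip_force: 0.0
```

```bash
python3 - <<'E'
from h import *
s=bot.read_state(); print(s["time"],s["wrist_force"])
o=[]
for n,(u,v) in(("side",(190,150)),("top",(200,95))):
    c=bot.read_camera(n); o.append(cv2.resize(c["pixels"][v:v+150,u+(20 if n=="side" else 0):u+(20 if n=="side" else 0)+135],(400,444),interpolation=cv2.INTER_CUBIC))
cv2.imwrite("pics/c8.png",np.hstack(o))
E
```

```text
8.25 [ 0.79722897 -0.42825556  1.05365966]
```

View pics/c8.png

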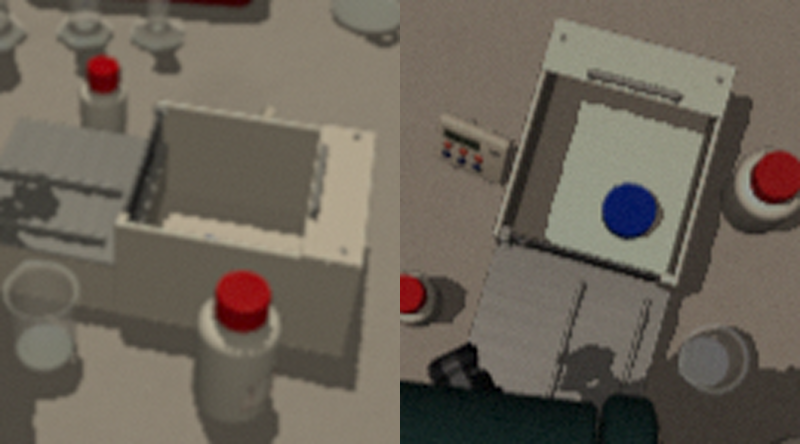

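The cap lies flat in the pit at (630,210), the flap is shut, and the bystanders stand where they were. Handing in.

```bash
python3 -c "
from workcell import bot
print(bot.finish_job())"
```

```text
the job is handed in; nothing more can be done
None
```

The cap was pushed through the held-open flap and lies flat in the pit, the flap is shut, nothing else was moved, and I handed the job in after about 8.3 s; the hand-in returned no verdict.

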